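# Make up two electronics kits at the parts counter

## Robot

A 6-joint arm with a two-finger parallel gripper is mounted at the origin on the work surface. World frame = base frame: x ahead of the robot, y to its left, z up, the work surface at z = 0. Lengths are in m, angles in degrees, forces in N, time in s.
With the tool pointing down it reaches from about 0.375 to 0.9 m from the base axis. Payload 3.1 kg.
Tool frame: the origin (TCP) lies between the finger pads; the fingertips stand 11 mm ahead of it and the grasp point (between the pads) lies 8 mm behind it; x points along the fingers, y is the direction in which the jaws open and shut, and the axes are right-handed (so a half turn about x gives the same grasp; the last joint's range is limited). The gripper opens to 87 mm and grips with 3 to 60 N. Pads are 19 mm wide; open, the fingers measure 117 mm over their backs; the gripper's body (75 mm by 190 mm) begins 51 mm behind the grasp point.
Start: joints at [58.069, 30.224, 82.088, -0, 67.689, -10.227], TCP at [0.231, 0.581, 0.234] pointing down, gripper open.
Joint ranges: [-176.69, 176.69], [-43.24, 126.21], [12.49, 139.97], [-82, 262], [0, 151.66], [-163.58, 163.58]. Speed limits (degrees/s): [159.86, 159.86, 180, 180, 180, 180].

## Interface

Orientations are given as a 3x3 rotation matrix whose columns are the frame's x, y, z axes.
In Python, from rig import bot gives the robot as it stands.
- The arm moves only by the shell command python3 -m inch 'ROWS' [OPENING]. ROWS is a JSON object of lists of equal length, an entry for each row: "dp": the shift along the tool's x, y, z in mm, a list of three; "yaw": the turn about the tool's x in degrees. In form: {"dp": [[tx, ty, tz], ...], "yaw": [yaw, ...]}. A call has 1 to 20 rows; each row shifts and turns the commanded pose from where the row before left it, along the tool's axes as they then stand; what a row does not reach is not made up. A row lasts 1/12 s, in which the tool goes at most 41.7 mm and 7.16 degrees, less where a joint would pass 70% of its speed; a pose out of reach is approached as far as the arm can. A call is refused whole if a number of a shift passes 41.7 or a number of a turn 7.16, either way. A call with a gripper value outside its range is refused whole. OPENING is the finger opening in mm, from 0 to 87, set as the call begins (- or left out, the last holds). The fingers move at their own pace and stop on an object; the grip force is fixed at half the most. Time passes only in rows, so rows that do not move let the fingers close. It gives the time, the measured TCP pose, the force and the opening at its end, in the units of the state.
- bot.read_state(): the state, without advancing time (a new reading comes with each control period).
- bot.capture(name): name is "scene" or "side" or "wrist"; returns a dict with "color" (420x560x3 uint8, red, green, blue), "intrinsics" (3x3 intrinsics, pixels), "pose" (4x4, takes a point from camera to world coordinates). Camera axes: x right, y down, z forward; pixel columns grow to the right and rows downward; lengths in m; the calibration is good to about 2 mm. A picture is of the moment at which its call begins. There is no depth.
- bot.hand_in(): hands the job in, once; it reports no verdict.
The state is a dict: "time_s": time; "joint_positions": joint angles; "qvel": joint speeds; "tau": joint torques, N m; "position": TCP position; "tcp_rot": TCP orientation; "force": force on the tool from outside, world axes, zero at the start; "moment": the same for the moment, N m; "opening": opening from 0.0 (shut) to 1.0 (fully open).
Only numpy, scipy, OpenCV 4.12 (cv2) and the standard library are available. Lean on these libraries where they do the work, as an engineer would, in place of code of your own. Each camera call takes 0.05 s, during which the arm holds its last target.

## Task

Make up two kits from the stock on the mat: the large knob and the transformer go in the blue tray with two pockets, and the small knob, the heat sink and the tall slim capacitor go in the blue tray with three pockets. Stand each part upright and flat on the floor of a pocket, one part to each pocket, in any pocket of its tray. Leave the squat capacitor, the solder reel and the meter where they are.

Things in the scene. Friction and masses are not known exactly. Their poses are not given: they have to be found in the camera images.
- tray_two: Blue plastic tray, two square pockets in a row along its x axis, fixed on the mat, left or right of the stock, its x within 0.3 rad of the robot's x. Outside 153 x 78 mm, 12 mm high; floor, walls, dividers 3 mm thick; pockets 72 x 72 mm. Origin: centre of underside (2 mm above the table); pocket centres at x = -37.5, +37.5 mm, y = 0, pocket floor at z = 3 mm.
- tray_three: Blue plastic tray, three square pockets in a row along its x axis, fixed on the mat, left or right of the stock, its x within 0.3 rad of the robot's x. Outside 228 x 78 mm, 12 mm high; floor, walls, dividers 3 mm thick; pockets 72 x 72 mm. Origin: centre of underside (2 mm above the table); pocket centres at x = -75, 0, +75 mm, y = 0, pocket floor at z = 3 mm.
- knob_large: Large black control knob with aluminium face and white pointer line, standing face up: 42 mm diameter at the foot, tapering from 39 mm just above it to 37 mm at the top, 30 mm high, about 30 g. Origin: centre of its underside; z up. Loose on a grey-green mat 2 mm thick, in one of six spots (two rows of three), about 110 mm apart.
- knob_small: Small black control knob of the same make, face up: 25 mm diameter at the foot, tapering from 23 to 22 mm above it, 30 mm high, about 20 g. Origin: centre of its underside; z up. Loose on a grey-green mat 2 mm thick, in one of six spots (two rows of three), about 110 mm apart.
- capacitor_tall: Slim, tall grey can capacitor with aluminium top, standing: 26 mm diameter, 55 mm high, about 40 g. Origin: centre of its underside; z up. Loose on a grey-green mat 2 mm thick, in one of six spots (two rows of three), about 110 mm apart.
- capacitor_squat: Thick, squat grey can capacitor with aluminium top, standing: 36 mm diameter, 34 mm high, about 50 g; in neither kit. Origin: centre of its underside; z up. Loose on a grey-green mat 2 mm thick, in one of six spots (two rows of three), about 110 mm apart.
- transformer: Small mains transformer, dark steel laminated core with copper windings on two sides: a block 46 mm (its x) by 36 mm (its y), 40 mm high, about 200 g. Take it across y. Starts within 0.5 rad of the robot's axes. Origin: centre of its underside; z up. Loose on a grey-green mat 2 mm thick, in one of six spots (two rows of three), about 110 mm apart.
- heat_sink: Finned bare aluminium heat sink, fins upright: a block 42 mm (its x) by 30 mm (its y), 36 mm high, about 60 g. The fins end on its two y faces: take it across y. Starts within 0.5 rad of the robot's axes. Origin: centre of its underside; z up. Loose on a grey-green mat 2 mm thick, in one of six spots (two rows of three), about 110 mm apart.
- reel: Bystander: white reel of solder wire standing on its flange, 56 mm diameter, 45 mm high, beyond the stock. Origin: centre of its underside; z up.
- meter: Bystander: yellow handheld multimeter lying face up, 75 mm (its x) by 150 mm (its y), 34 mm high, beyond the stock. Origin: centre of its underside; z up.
Mind the look-alikes: they are no part of the job. What is shaped like the capacitor_tall but red is not meant.

How it is judged (in metres and radians):
At the end, for the whole second after the job is handed in: Each pocket holds one part of its tray's kit: centre within 26 mm of the pocket's centre along each tray axis, underside under 7 mm above the tray's underside, within 0.2 rad of upright, at rest. Squat capacitor, reel and meter within 15 mm of their starts (((x of knob_large in the frame of tray_two between -0.0635 and -0.0115 m and y of knob_large in the frame of tray_two between -0.026 and 0.026 m) or (x of transformer in the frame of tray_two between -0.0635 and -0.0115 m and y of transformer in the frame of tray_two between -0.026 and 0.026 m)) and ((x of knob_large in the frame of tray_two between 0.0115 and 0.0635 m and y of knob_large in the frame of tray_two between -0.026 and 0.026 m) or (x of transformer in the frame of tray_two between 0.0115 and 0.0635 m and y of transformer in the frame of tray_two between -0.026 and 0.026 m)) and z of knob_large in the frame of tray_two between -0.002 and 0.007 m and angle between each of knob_large, transformer, knob_small, heat_sink, capacitor_tall's own z axis and vertical below 0.2 rad and linear speed of each of knob_large, transformer, knob_small, heat_sink, capacitor_tall below 0.02 m/s and angular speed of each of knob_large, transformer, knob_small, heat_sink, capacitor_tall below 0.2 rad/s and z of transformer in the frame of tray_two between -0.002 and 0.007 m and ((x of knob_small in the frame of tray_three between -0.101 and -0.049 m and y of knob_small in the frame of tray_three between -0.026 and 0.026 m) or (x of heat_sink in the frame of tray_three between -0.101 and -0.049 m and y of heat_sink in the frame of tray_three between -0.026 and 0.026 m) or (x of capacitor_tall in the frame of tray_three between -0.101 and -0.049 m and y of capacitor_tall in the frame of tray_three between -0.026 and 0.026 m)) and ((x of knob_small in the frame of tray_three between -0.026 and 0.026 m and y of knob_small in the frame of tray_three between -0.026 and 0.026 m) or (x of heat_sink in the frame of tray_three between -0.026 and 0.026 m and y of heat_sink in the frame of tray_three between -0.026 and 0.026 m) or (x of capacitor_tall in the frame of tray_three between -0.026 and 0.026 m and y of capacitor_tall in the frame of tray_three between -0.026 and 0.026 m)) and ((x of knob_small in the frame of tray_three between 0.049 and 0.101 m and y of knob_small in the frame of tray_three between -0.026 and 0.026 m) or (x of heat_sink in the frame of tray_three between 0.049 and 0.101 m and y of heat_sink in the frame of tray_three between -0.026 and 0.026 m) or (x of capacitor_tall in the frame of tray_three between 0.049 and 0.101 m and y of capacitor_tall in the frame of tray_three between -0.026 and 0.026 m)) and z of knob_small in the frame of tray_three between -0.002 and 0.007 m and z of heat_sink in the frame of tray_three between -0.002 and 0.007 m and z of capacitor_tall in the frame of tray_three between -0.002 and 0.007 m and distance of each of capacitor_squat, reel, meter from where it was at the start of the episode below 0.015 m); the robot touches nothing.
It fails at once if the squat capacitor is moved by more than 15 mm (distance of capacitor_squat from where it was at the start of the episode above 0.015 m).
It fails at once if the solder reel is moved by more than 15 mm (distance of reel from where it was at the start of the episode above 0.015 m).
It fails at once if the meter is moved by more than 15 mm (distance of meter from where it was at the start of the episode above 0.015 m).
It also fails if it takes over 96 s, if anything falls off the work surface, if the arm or the gripper's body presses on something with over 40 N, if the wrist force passes 120 N, or if a joint passes its speed limit or range.

## Working session

There is one attempt and no reset: what is moved stays moved. The work goes in short steps, Python scripts to look and compute and a shell command to move; the robot and the scene stay as the last step left them, time stands still between calls to the robot, and variables do not carry over. Pictures are saved under pics/ and viewed, and the job is handed in when it is done.

```bash
ls; mkdir -p pics; cat > h.py <<'E'
import numpy as np,cv2
from rig import bot
def snap(n,f):
    c=bot.capture(n); cv2.imwrite(f'pics/{f}.png',c['color'][:,:,::-1]); np.savez(f'pics/{f}.npz',**{k:np.array(c[k]) for k in('color','intrinsics','pose')}); return c
def load(f): return np.load(f'pics/{f}.npz')
def ray(c,u,v,z):
    d=c['pose'][:3,:3]@np.linalg.inv(c['intrinsics'])@np.array([u,v,1.]); o=c['pose'][:3,3]
    return (o+d*(z-o[2])/d[2])
def proj(c,p):
    q=c['pose'][:3,:3].T@(np.array(p)-c['pose'][:3,3]); q=c['intrinsics']@q; return q[:2]/q[2]
E
python3 - <<'E'
from h import *
for n in('scene','side','wrist'):
    c=snap(n,n+'0'); print(n,c['pose'].round(3).tolist(),c['intrinsics'].tolist())
s=bot.read_state(); print(s)
E
```

```text
pics
scene [[0.411, 0.688, -0.599, 0.947], [0.912, -0.302, 0.278, -0.191], [0.01, -0.66, -0.751, 0.565], [0.0, 0.0, 0.0, 1.0]] [[405.48950604287177, 0.0, 281.2791617781865], [0.0, 405.48950604287177, 211.0745478806825], [0.0, 0.0, 1.0]]
side [[0.77, -0.498, 0.4, 0.228], [-0.638, -0.588, 0.497, -0.393], [-0.012, -0.638, -0.77, 0.637], [0.0, 0.0, 0.0, 1.0]] [[396.16787327132437, 0.0, 277.8452309831336], [0.0, 396.16787327132437, 205.57424795621984], [0.0, 0.0, 1.0]]
wrist [[0.37, 0.899, 0.235, 0.167], [0.929, -0.358, -0.095, 0.605], [-0.001, 0.253, -0.967, 0.385], [0.0, 0.0, 0.0, 1.0]] [[306.99502464769415, 0.0, 276.1168755485667], [0.0, 306.99502464769415, 209.414620095772], [0.0, 0.0, 1.0]]
{'time_s': 0.15, 'joint_positions': array([ 5.80689128e+01,  3.02687430e+01,  8.21399076e+01,  1.32522547e-03,
        6.76885143e+01, -1.02273897e+01]), 'qvel': array([-0.01691701, -0.22685128, -0.19409507, -0.13367053,  0.00827255,
       -0.02114004]), 'tau': array([ 6.70141126e-04, -4.40428984e+01, -1.76840919e+01,  6.33052457e-02,
        5.52965957e-02, -1.20758027e-04]), 'position': array([0.23080533, 0.5802381 , 0.23277269]), 'tcp_rot': array([[-9.15090942e-04,  3.69814129e-01,  9.29105307e-01],
       [-1.42792112e-03,  9.29104266e-01, -3.69815121e-01],
       [-9.99998562e-01, -1.66510356e-03, -3.22149491e-04]]), 'force': array([0.07171919, 0.11582526, 0.27780809]), 'moment': array([0.02843047, 0.00371982, 0.01375598]), 'opening': 1.0015536825326745}
```

View pics/scene0.png

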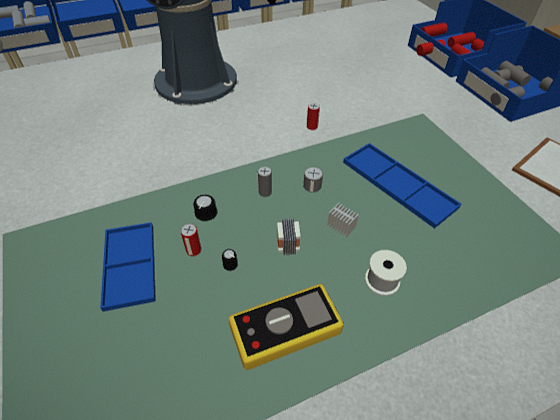

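View pics/side0.png

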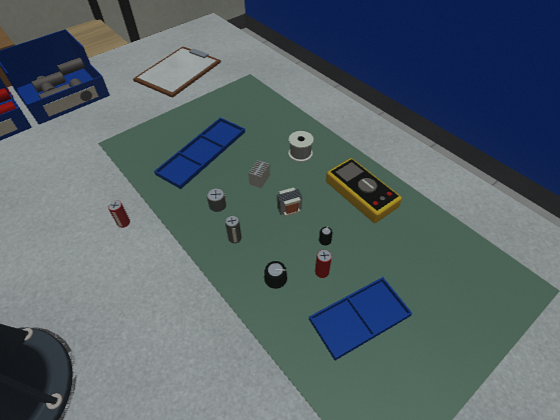

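View pics/wrist0.png

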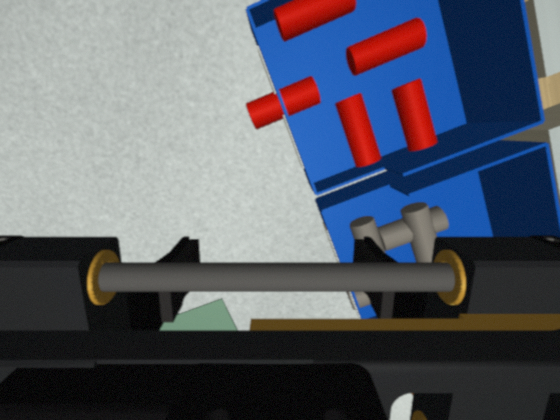

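```bash
python3 - <<'E'
from h import *
a=load('scene0')['color'][:,:,::-1]; b=load('side0')['color'][:,:,::-1]
cv2.imwrite('pics/zs.png',cv2.resize(a[150:290,160:370],None,fx=3.8,fy=3.8,interpolation=cv2.INTER_CUBIC))
cv2.imwrite('pics/zd.png',cv2.resize(b[145:300,200:350],None,fx=3.8,fy=3.8,interpolation=cv2.INTER_CUBIC))
for f in('scene0','side0'):
    c=load(f); im=c['color']; hsv=cv2.cvtColor(im,cv2.COLOR_RGB2HSV)
    m=cv2.inRange(hsv,(100,150,60),(125,255,255)); m=cv2.morphologyEx(m,cv2.MORPH_CLOSE,np.ones((5,5)))
    for k in cv2.findContours(m,cv2.RETR_EXTERNAL,cv2.CHAIN_APPROX_NONE)[0]:
        if 1500<cv2.contourArea(k)<9000:
            P=np.array([ray(c,u,v,0.009)[:2] for u,v in k[:,0]]).astype(np.float32)
            r=cv2.minAreaRect(P*1000); print(f,cv2.boundingRect(k),np.round(r[0],1),np.round(r[1],1),round(r[2],2))
E
```

```text
scene0 (100, 223, 55, 88) [ 504.9 -260.4] [ 79.6 160.6] 78.92
scene0 (343, 143, 118, 85) [524.1 257.9] [232.2  87.5] 15.69
scene0 (0, 0, 159, 53) [-508.4 -225.6] [344.3 457.1] 0.04
side0 (309, 277, 103, 82) [ 507.8 -259.4] [ 80.9 155.2] 78.96
side0 (155, 118, 90, 70) [526.  258.2] [235.5  87.8] 15.8
```

View pics/zs.png

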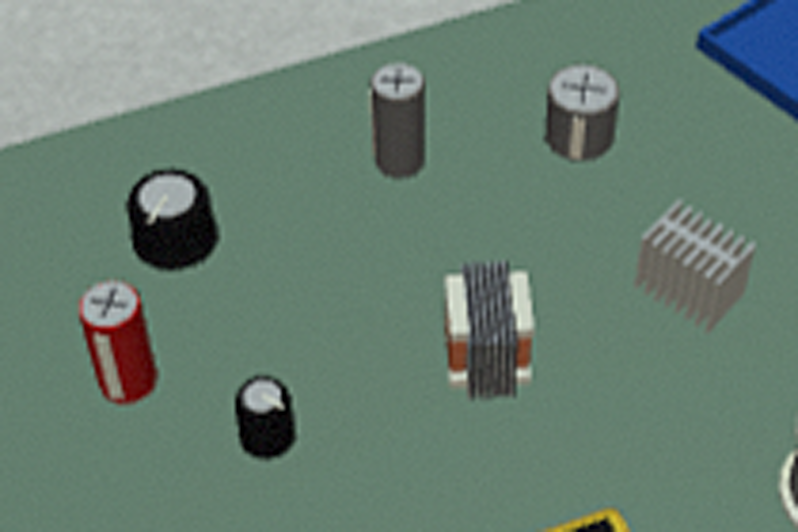

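View pics/zd.png

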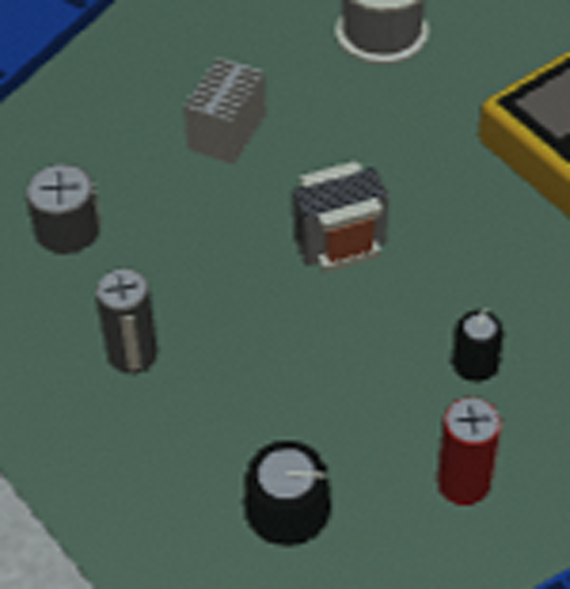

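```bash
python3 - <<'E'
from h import *
A=load('scene0');B=load('side0')
def rayd(c,u,v):
    d=c['pose'][:3,:3]@np.linalg.inv(c['intrinsics'])@np.array([u,v,1.]); return c['pose'][:3,3],d/np.linalg.norm(d)
S=lambda p:(160+(p[0]+.5)/3.8-.5,150+(p[1]+.5)/3.8-.5)
D=lambda p:(200+(p[0]+.5)/3.8-.5,145+(p[1]+.5)/3.8-.5)
T=dict(kl=((167,197),(287,473),32),ct=((397,80),(123,289),57),sq=((583,90),(61,188),36),ks=((264,396),(480,326),32),red=((111,303),(471,420),57),tr=((489,302),(341,195),42),hs=((697,241),(227,87),38))
for k,(p,q,h) in T.items():
    o1,d1=rayd(A,*S(p));o2,d2=rayd(B,*D(q))
    s=np.linalg.lstsq(np.c_[d1,-d2],o2-o1,rcond=None)[0]
    a=o1+s[0]*d1;b=o2+s[1]*d2
    print(k,((a+b)*500).round(1),'gap',round(np.linalg.norm(a-b)*1e3,1),'h',h,(ray(A,*S(p),h/1e3)*1e3)[:2].round(1),(ray(B,*D(q),h/1e3)*1e3)[:2].round(1))
# yaw of blocks
def edge(c,f,p,q,z):
    a=ray(c,*f(p),z);b=ray(c,*f(q),z);d=b-a;print(np.degrees(np.arctan2(d[1],d[0])).round(1),(np.linalg.norm(d)*1e3).round(1))
print('hs scene');t=[(677,200),(753,243),(715,282),(642,240)]
for i in range(4):edge(A,S,t[i],t[(i+1)%4],.038)
print('hs side');t=[(222,60),(264,70),(236,112),(186,103)]
for i in range(4):edge(B,D,t[i],t[(i+1)%4],.038)
print('tr scene');t=[(446,275),(530,271),(533,330),(447,335)]
for i in range(4):edge(A,S,t[i],t[(i+1)%4],.042)
print('tr side'); t=[(298,183),(358,163),(385,205),(324,232)]
for i in range(4):edge(B,D,t[i],t[(i+1)%4],.042)
E
```

```text
kl [ 445.8 -110.7   32.7] gap 0.1 h 32 [ 445.1 -110.6] [ 446.  -110.3]
ct [440.7   8.4  58. ] gap 0.9 h 57 [439.3   9.3] [441.1   8.6]
sq [462.7  99.4  36.5] gap 0.1 h 36 [462.2  99.7] [462.9  99.8]
ks [ 571.8 -107.4   32.7] gap 0.6 h 32 [ 571.2 -107. ] [ 572.2 -107.4]
red [ 518.  -154.2   57.3] gap 0.6 h 57 [ 517.6 -153.9] [ 518.2 -154.3]
tr [570.4  -2.9  41.3] gap 1.5 h 42 [570.6  -2.4] [570.   -4.2]
hs [574.9  99.5  39.7] gap 0.3 h 38 [573.6 100.6] [575.9 100.7]
hs scene
26.6 41.5
-64.8 30.5
-152.9 39.2
119.5 30.8
hs side
-59.0 25.5
-154.2 36.2
125.8 29.0
21.2 39.0
tr scene
69.8 37.3
-23.7 33.0
-109.6 37.0
156.9 33.4
tr side
-16.2 34.9
-105.5 32.5
169.6 36.6
71.9 36.2
```

```bash
cat > go.py <<'E'
import sys,numpy as np
from h import bot
# usage go.py x y z theta [mm,deg] : yaw first, then shift in tool axes
s=bot.read_state();p=np.array(s['position'])*1000;R=np.array(s['tcp_rot'])
th=np.degrees(np.arctan2(R[1,1],R[0,1]))
x,y,z,t=[float(a) for a in sys.argv[1:5]]
yaw=-(t-th); c,sn=np.cos(np.radians(t)),np.sin(np.radians(t)); dx,dy,dz=x-p[0],y-p[1],z-p[2]
print('t',round(s['time_s'],2),'pos',p.round(1),'th',th.round(1),'open',round(s['opening']*87,1),'F',np.round(s['force'],1),'tilt',np.degrees(np.arccos(-R[2,0])).round(2))
print('yaw',round(yaw,1),'d',round(-dz,1),round(dx*c+dy*sn,1),round(dx*sn-dy*c,1))
E
python3 go.py 575 100 90 117
```

```text
t 0.15 pos [230.8 580.2 232.8] th 68.3 open 87.1 F [0.1 0.1 0.3] tilt 0.1
yaw -48.7 d 142.8 -584.2 88.7
```

```bash
python3 -m inch '{"dp":[[0,0,0],[0,0,0],[0,0,0],[0,0,0],[0,0,0],[0,0,0],[0,0,0],[0,-15,2],[0,-30,4.6],[0,-30,4.6],[0,-30,4.6],[0,-30,4.6],[0,-30,4.6],[0,-30,4.6],[0,-30,4.6],[0,-30,4.6],[0,-30,4.6],[0,-30,4.6],[0,-15,2],[0,0,0]],"yaw":[-6.96,-6.96,-6.96,-6.96,-6.96,-6.96,-6.96,0,0,0,0,0,0,0,0,0,0,0,0,0]}' 60; python3 go.py 575 100 110 117
```

```text
time_s: 1.82
position: [0.4275, 0.3059, 0.2335]
tcp_rot: [[0.001, -0.448, 0.894], [-0.001, 0.894, 0.448], [-1.0, -0.002, -0.0]]
force: [-0.4, 0.4, -0.7]
opening: 0.692
t 1.82 pos [427.5 305.9 233.5] th 116.6 open 60.2 F [-0.4  0.4 -0.7] tilt 0.09
yaw -0.4 d 123.5 -250.5 37.9
```

```bash
python3 -m inch '{"dp":[[0,-12,2],[5,-25,3.8],[10,-25,3.8],[10,-25,3.8],[10,-25,3.8],[10,-25,3.8],[10,-25,3.8],[10,-25,3.8],[10,-25,3.8],[10,-25,3.8],[10,-13,2],[10,0,0],[10,0,0],[8,0,0],[0,0,0],[0,0,0]],"yaw":[0,0,0,0,0,0,0,0,0,0,0,0,0,0,0,0]}' 60; python3 go.py 575 100 24 117; python3 -c "
from h import *
snap('wrist','w1')"
```

```text
time_s: 3.15
position: [0.5718, 0.1053, 0.11]
tcp_rot: [[-0.002, -0.456, 0.89], [0.0, 0.89, 0.456], [-1.0, 0.001, -0.002]]
force: [-0.5, -0.8, -0.2]
opening: 0.691
t 3.15 pos [571.8 105.3 110. ] th 117.1 open 60.1 F [-0.5 -0.8 -0.2] tilt 0.12
yaw 0.1 d 86.0 -6.2 0.4
```

View pics/w1.png

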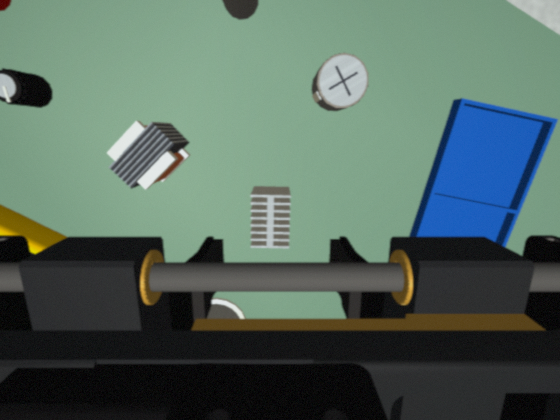

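```bash
python3 - <<'E'
from h import *
c=load('w1'); im=c['color'][:,:,::-1]
cv2.imwrite('pics/w1z.png',cv2.resize(im[40:260,100:380],None,fx=2.8,fy=2.8,interpolation=cv2.INTER_CUBIC))
print('hs',ray(c,270,220,.038),[ray(c,u,220,.038)[:2].round(4) for u in(250.5,290.5)],'sq',ray(c,344,81,.036))
E
python3 -m inch '{"dp":[[10,-6,0.4],[20,0,0],[20,0,0],[15,0,0],[10,0,0],[6,0,0],[4,0,0],[1,0,0],[0,0,0],[0,0,0]],"yaw":[0,0,0,0,0,0,0,0,0,0]}' 60; python3 go.py 575 100 24 117
```

```text
hs [0.57214548 0.0995535  0.038     ] [array([0.5789, 0.0863]), array([0.565 , 0.1135])] sq [0.46060347 0.10020128 0.036     ]
time_s: 4.03
position: [0.5768, 0.0989, 0.0252]
tcp_rot: [[0.001, -0.454, 0.891], [-0.0, 0.891, 0.454], [-1.0, -0.001, 0.001]]
force: [0.8, -0.2, 0.5]
opening: 0.69
t 4.03 pos [576.8  98.9  25.2] th 117.0 open 60.0 F [ 0.8 -0.2  0.5] tilt 0.09
yaw 0.0 d 1.2 1.8 -1.1
```

View pics/w1z.png

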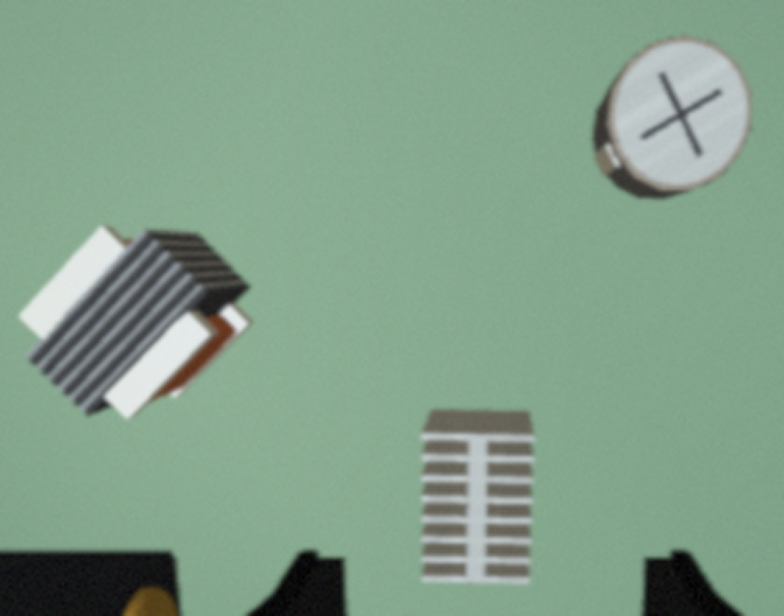

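```bash
python3 -m inch '{"dp":[[0,0,-1],[0,0,0],[0,0,0],[0,0,0],[0,0,0],[0,0,0],[0,0,0],[0,0,0],[-5,0,0],[-15,0,0],[-20,0,0],[-15,0,0],[-5,0,0],[0,0,0]],"yaw":[0,0,0,0,0,0,0,0,0,0,0,0,0,0]}' 10; python3 go.py 525 258 80 117;python3 go.py 525 258 80 105.75; python3 - <<'E'
from h import *
c=load('w1')
# transformer edges, zoom coords
Z=lambda p:(100+(p[0]+.5)/2.8-.5,40+(p[1]+.5)/2.8-.5)
P=[ray(c,*Z(p),.042)*1e3 for p in((148,232),(30,357),(88,413),(205,290),(105,227),(20,315),(130,416),(214,315))]
print(np.round(P,1))
for i,j in((0,1),(3,2),(0,3),(4,5),(7,6),(5,6)):
    d=P[j]-P[i];print(i,j,np.degrees(np.arctan2(d[1],d[0])).round(1),np.linalg.norm(d).round(1))
print(np.mean(P[:4],0))
E
```

```text
time_s: 5.2
position: [0.5765, 0.0983, 0.086]
tcp_rot: [[0.004, -0.454, 0.891], [-0.0, 0.891, 0.454], [-1.0, -0.002, 0.003]]
force: [0.2, 0.3, -0.9]
opening: 0.34
t 5.2 pos [576.5  98.3  86. ] th 117.0 open 29.6 F [ 0.2  0.3 -0.9] tilt 0.2
yaw 0.0 d 6.0 165.6 26.6
t 5.2 pos [576.5  98.3  86. ] th 117.0 open 29.6 F [ 0.2  0.3 -0.9] tilt 0.2
yaw 11.3 d 6.0 167.7 -6.2
[[545.3  -4.8  42. ]
 [587.8 -20.5  42. ]
 [594.8  -2.2  42. ]
 [551.9  13.   42. ]
 [549.  -14.7  42. ]
 [578.9 -26.2  42. ]
 [590.6   7.8  42. ]
 [556.6  17.4  42. ]]
0 1 -20.2 45.3
3 2 -19.5 45.5
0 3 69.7 19.0
4 5 -21.1 32.1
7 6 -15.7 35.3
5 6 71.1 36.0
[569.93929665  -3.6140338   42.        ]
```

```bash
python3 go.py 597 278.4 86 105.75; python3 -m inch '{"dp":[[0,0,0],[0,0,0],[0,10,0],[0,25,0],[0,30,0],[0,30,0],[0,30,0],[0,25,0],[0,15,0],[0,0,0],[0,0,0]],"yaw":[5.7,5.6,0,0,0,0,0,0,0,0,0]}' 10;  python3 go.py 597 278.4 28.5 105.75
```

```text
t 5.2 pos [576.5  98.3  86. ] th 117.0 open 29.6 F [ 0.2  0.3 -0.9] tilt 0.2
yaw 11.3 d 0.0 167.7 68.6
time_s: 6.12
position: [0.5294, 0.2582, 0.0837]
tcp_rot: [[-0.001, -0.275, 0.961], [-0.001, 0.961, 0.275], [-1.0, -0.0, -0.002]]
force: [-0.2, -0.2, -0.8]
opening: 0.343
t 6.12 pos [529.4 258.2  83.7] th 106.0 open 29.8 F [-0.2 -0.2 -0.8] tilt 0.09
yaw 0.2 d 55.2 1.1 70.5
```

```bash
python3 -m inch '{"dp":[[0,0,10],[0,0,20],[0,0,20],[0,1,15],[0,0,5.5],[0,0,0],[0,0,0],[0,0,0]],"yaw":[0,0,0,0,0,0,0,0]}' 10;  python3 go.py 597 278.4 28.5 105.75; python3 -c "
from h import *
snap('scene','s2');snap('wrist','w2');a=load('s2')['color'][90:260,270:500,::-1]
b=load('w2')['color'][::,:,::-1]
cv2.imwrite('pics/s2z.png',np.vstack([cv2.resize(a,(560,414)),b[100:280]]))"
```

```text
time_s: 6.78
position: [0.5966, 0.2764, 0.084]
tcp_rot: [[-0.003, -0.271, 0.963], [-0.001, 0.963, 0.271], [-1.0, -0.0, -0.003]]
force: [-0.4, -0.3, -1.3]
opening: 0.341
t 6.78 pos [596.6 276.4  84. ] th 105.7 open 29.7 F [-0.4 -0.3 -1.3] tilt 0.17
yaw -0.0 d 55.5 1.8 0.9
```

View pics/s2z.png

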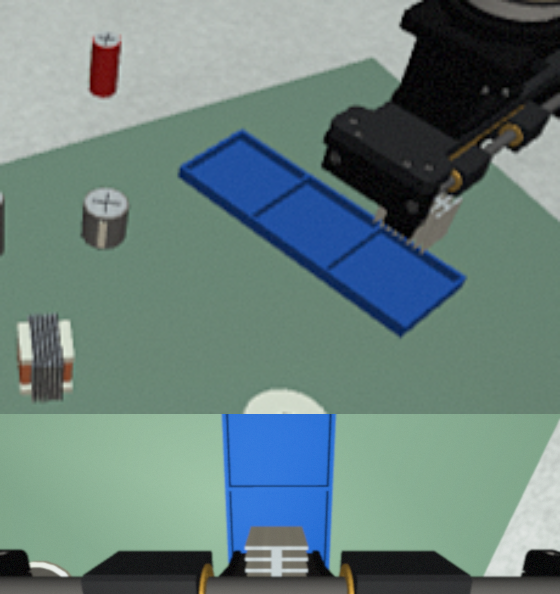

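```bash
python3 -c "
from h import *
c=load('w2');print(ray(c,279,173,.014))"; python3 -m inch '{"dp":[[5,1,1],[15,0,0],[15,0,0],[10,0,0],[5,0,0],[3,0,0],[2,0,0],[0,0,0],[0,0,0]],"yaw":[0,0,0,0,0,0,0,0,0]}' 10;  python3 go.py 597 278.4 28.5 105.75
```

```text
[0.55941424 0.26754025 0.014     ]
time_s: 7.63
position: [0.5993, 0.2787, 0.03]
tcp_rot: [[0.001, -0.271, 0.963], [0.0, 0.963, 0.271], [-1.0, -0.0, 0.001]]
force: [-0.9, 0.0, -0.2]
opening: 0.342
t 7.63 pos [599.3 278.7  30. ] th 105.7 open 29.8 F [-0.9  0.  -0.2] tilt 0.06
yaw -0.0 d 1.5 0.4 -2.3
```

```bash
python3 -m inch '{"dp":[[1,0,-1],[1,0,-1],[0,0,0],[0,0,0]],"yaw":[0,0,0,0]}' 10; python3 -m inch '{"dp":[[0,0,0],[0,0,0],[0,0,0],[-5,0,0],[-15,0,0],[-20,0,0],[-25,0,0],[-15,0,0],[-5,0,0],[0,0,0]],"yaw":[0,0,0,0,0,0,0,0,0,0]}' 46;  python3 go.py 440.5 8.5 110 105.75; python3 -c "
from h import *
snap('wrist','w3')"
```

```text
time_s: 7.97
position: [0.5969, 0.278, 0.0277]
tcp_rot: [[0.0, -0.271, 0.963], [0.0, 0.963, 0.271], [-1.0, 0.0, 0.0]]
force: [0.5, 0.0, -0.9]
opening: 0.341
time_s: 8.8
position: [0.5981, 0.2784, 0.1146]
tcp_rot: [[0.004, -0.271, 0.963], [0.001, 0.963, 0.271], [-1.0, -0.0, 0.004]]
force: [0.1, -0.2, -0.5]
opening: 0.528
t 8.8 pos [598.1 278.4 114.6] th 105.7 open 45.9 F [ 0.1 -0.2 -0.5] tilt 0.23
yaw -0.0 d 4.6 -216.9 -225.0
```

View pics/w3.png

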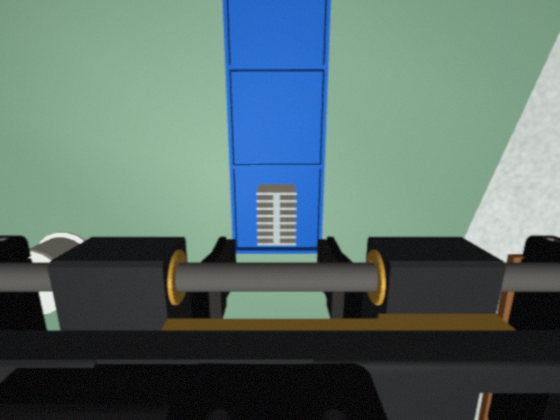

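```bash
python3 -m inch '{"dp":[[0,-10,-10],[0,-20,-21],[0,-22,-23],[0,-22,-23],[0,-22,-23],[0,-22,-23],[0,-22,-23],[0,-22,-23],[0,-22,-23],[0,-20,-20],[0,-13,-13],[0,0,0],[0,0,0]],"yaw":[0,0,0,0,0,0,0,0,0,0,0,0,0]}' 46;  python3 go.py 440.5 8.5 32 105.75; python3 -c "
from h import *
snap('wrist','w4')"
```

```text
time_s: 9.93
position: [0.4383, 0.0078, 0.1118]
tcp_rot: [[-0.002, -0.268, 0.963], [0.001, 0.963, 0.268], [-1.0, 0.001, -0.002]]
force: [-0.2, 0.2, 0.1]
opening: 0.526
t 9.93 pos [438.3   7.8 111.8] th 105.6 open 45.8 F [-0.2  0.2  0.1] tilt 0.13
yaw -0.2 d 79.8 0.1 2.3
```

View pics/w4.png

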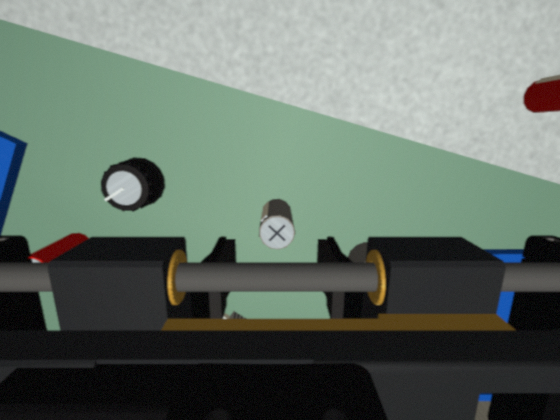

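```bash
python3 -c "
from h import *
c=load('w4');print(ray(c,277,232,.057),'kl',ray(c,122,189,.032))"; python3 -m inch '{"dp":[[10,0,2],[20,0,0],[20,0,0],[15,0,0],[10,0,0],[5,0,0],[0,0,0],[0,0,0]],"yaw":[0,0,0,0,0,0,0,0]}' 46;  python3 -m inch '{"dp":[[0,0,0],[0,0,0],[0,0,0],[0,0,0],[0,0,0],[-5,0,0],[-15,0,0],[-20,0,0],[-20,0,0],[-10,0,0],[0,0,0]],"yaw":[0,0,0,0,0,0,0,0,0,0,0]}' 6;  python3 go.py 452.8 237.6 104 105.75
```

```text
[0.4399155  0.00814858 0.057     ] kl [ 0.44638023 -0.11351306  0.032     ]
time_s: 10.65
position: [0.4414, 0.0094, 0.0324]
tcp_rot: [[-0.0, -0.272, 0.962], [0.0, 0.962, 0.272], [-1.0, 0.0, -0.0]]
force: [0.2, -0.2, -0.5]
opening: 0.529
time_s: 11.57
position: [0.4423, 0.0084, 0.1047]
tcp_rot: [[0.005, -0.271, 0.963], [-0.001, 0.963, 0.271], [-1.0, -0.002, 0.004]]
force: [0.2, -0.1, 0.1]
opening: 0.291
t 11.57 pos [442.3   8.4 104.7] th 105.7 open 25.3 F [ 0.2 -0.1  0.1] tilt 0.27
yaw -0.0 d 0.7 217.7 72.3
```

```bash
python3 -m inch '{"dp":[[0,10,3],[0,25,8.5],[0,30,10],[0,30,10],[0,30,10],[0,30,10],[0,30,10],[0,20,7],[0,12.7,3.8],[0,0,0],[0,0,0],[0,0,0]],"yaw":[0,0,0,0,0,0,0,0,0,0,0,0]}' 6;  python3 go.py 452.8 237.6 36 105.75
```

```text
time_s: 12.57
position: [0.4506, 0.2375, 0.1017]
tcp_rot: [[-0.002, -0.271, 0.963], [-0.001, 0.963, 0.271], [-1.0, -0.0, -0.003]]
force: [0.7, -0.7, -0.6]
opening: 0.291
t 12.57 pos [450.6 237.5 101.7] th 105.7 open 25.3 F [ 0.7 -0.7 -0.6] tilt 0.15
yaw -0.0 d 65.7 -0.5 2.1
```

```bash
python3 -m inch '{"dp":[[5,0,1],[15,0,0],[20,0,0],[10,0,0],[8,0,0],[4,0,0],[2,0,0],[1,0,0],[0,0,0],[0,0,0],[0,0,0]],"yaw":[0,0,0,0,0,0,0,0,0,0,0]}' 6;  python3 go.py 452.8 237.6 35.2 105.75
```

```text
time_s: 13.48
position: [0.453, 0.2383, 0.0381]
tcp_rot: [[0.001, -0.271, 0.963], [0.0, 0.963, 0.271], [-1.0, -0.0, 0.001]]
force: [-0.5, 0.1, -0.8]
opening: 0.292
t 13.48 pos [453.  238.3  38.1] th 105.7 open 25.4 F [-0.5  0.1 -0.8] tilt 0.07
yaw -0.0 d 2.9 -0.6 -0.4
```

```bash
python3 -m inch '{"dp":[[1.5,0,0],[1.2,0,0],[0,0,0],[0,0,0],[0,0,0]],"yaw":[0,0,0,0,0]}' 6;python3 go.py 452.8 237.6 35.2 105.75; python3 -m inch '{"dp":[[0,0,0],[0,0,0],[0,0,0],[-5,0,0],[-15,0,0],[-20,0,0],[-25,0,0],[-15,0,0],[-5,0,0],[0,0,0],[0,0,0]],"yaw":[0,0,0,0,0,0,0,0,0,0,0]}' 44;  python3 go.py 572 -107.2 115 70.5; python3 -c "
from h import *
snap('wrist','w5')"
```

```text
time_s: 13.9
position: [0.4531, 0.2384, 0.036]
tcp_rot: [[0.001, -0.271, 0.963], [0.0, 0.963, 0.271], [-1.0, -0.0, 0.002]]
force: [-0.5, 0.3, 9.2]
opening: 0.291
t 13.9 pos [453.1 238.4  36. ] th 105.7 open 25.4 F [-0.5  0.3  9.2] tilt 0.09
yaw -0.0 d 0.8 -0.7 -0.5
time_s: 14.82
position: [0.4524, 0.238, 0.1196]
tcp_rot: [[-0.0, -0.271, 0.963], [-0.0, 0.963, 0.271], [-1.0, 0.0, -0.0]]
force: [-0.2, -0.1, -0.5]
opening: 0.505
t 14.82 pos [452.4 238.  119.6] th 105.7 open 43.9 F [-0.2 -0.1 -0.5] tilt 0.02
yaw 35.2 d 4.6 -285.5 228.0
```

View pics/w5.png

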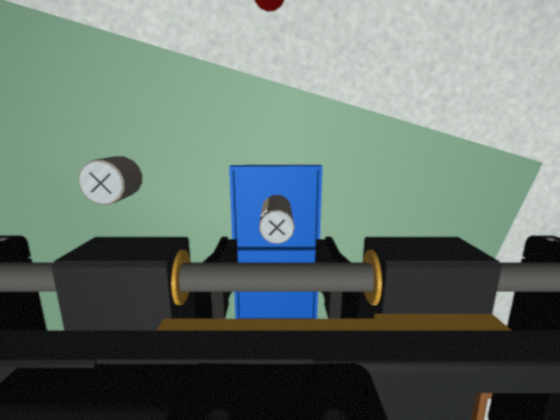

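```bash
python3 go.py 572 -107.2 115 105.75; python3 -c "
from h import *
c=load('w5');print(ray(c,277,227,.060))"
```

```text
t 14.87 pos [452.  237.9 119.1] th 105.7 open 43.8 F [-0.6  0.7  0.4] tilt 0.1
yaw -0.0 d 4.1 -364.7 21.8
[0.45195438 0.23780221 0.06      ]
```

```bash
python3 -m inch '{"dp":[[0,-10,1],[0,-25,2],[0,-30,2],[0,-30,2],[0,-30,2],[0,-30,2],[0,-30,2],[0,-30,2],[0,-30,1],[0,-30,1],[0,-30,1],[0,-30,1],[0,-25,1],[0,-4,1],[0,0,0],[0,0,0],[0,0,0]],"yaw":[0,0,0,0,0,0,0,0,0,0,0,0,0,0,0,0,0]}' 44;  python3 go.py 572 -107.2 24 105.75; python3 -c "
from h import *
snap('wrist','w6')"
```

```text
time_s: 16.28
position: [0.5701, -0.1053, 0.119]
tcp_rot: [[-0.003, -0.272, 0.962], [0.001, 0.962, 0.272], [-1.0, 0.002, -0.002]]
force: [0.3, 0.2, -0.8]
opening: 0.505
t 16.28 pos [ 570.1 -105.3  119. ] th 105.8 open 43.9 F [ 0.3  0.2 -0.8] tilt 0.18
yaw 0.0 d 95.0 -2.3 1.3
```

View pics/w6.png

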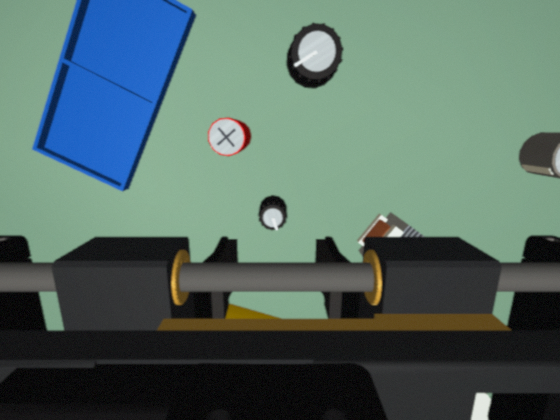

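```bash
python3 -c "
from h import *
c=load('w6');print(ray(c,272,216,.032),'kl',ray(c,318,50,.032))"; python3 -m inch '{"dp":[[10,-2.3,1.3],[20,0,0],[20,0,0],[20,0,0],[12,0,0],[6,0,0],[4,0,0],[3,0,0],[0,0,0],[0,0,0]],"yaw":[0,0,0,0,0,0,0,0,0,0]}' 44;  python3 go.py 572 -107.2 23.8 105.75
```

```text
[ 0.57014267 -0.10936903  0.032     ] kl [ 0.44323659 -0.11070126  0.032     ]
time_s: 17.17
position: [0.5739, -0.1086, 0.0255]
tcp_rot: [[0.001, -0.271, 0.963], [-0.001, 0.963, 0.271], [-1.0, -0.001, 0.001]]
force: [-0.2, 0.3, 0.0]
opening: 0.509
t 17.17 pos [ 573.9 -108.6   25.5] th 105.7 open 44.3 F [-0.2  0.3  0. ] tilt 0.08
yaw -0.0 d 1.7 1.9 -1.5
```

```bash
python3 -m inch '{"dp":[[1.5,0,-2],[0.5,0,0],[0,0,0]],"yaw":[0,0,0]}' 44;  python3 -m inch '{"dp":[[0,0,0],[0,0,0],[0,0,0],[0,0,0],[0,0,0],[0,0,0],[-3,0,0],[-15,0,0],[-20,0,0],[-25,0,0],[-20,0,0],[-5,0,0],[0,0,0]],"yaw":[0,0,0,0,0,0,0,0,0,0,0,0,0]}' 6;  python3 go.py 525 258 110 105.75; python3 -c "
from h import *
snap('side','d6');snap('wrist','w7')
a=load('d6')['color'][:,:,::-1];b=load('w7')['color'][:,:,::-1]
cv2.imwrite('pics/v7.png',np.hstack([cv2.resize(a[130:330,180:430],(500,400)),b[0:400,130:420]]))"
```

```text
time_s: 17.42
position: [0.5714, -0.1091, 0.0232]
tcp_rot: [[0.0, -0.271, 0.963], [-0.0, 0.963, 0.271], [-1.0, -0.0, 0.0]]
force: [0.2, 0.1, -0.3]
opening: 0.504
time_s: 18.5
position: [0.5726, -0.1094, 0.1126]
tcp_rot: [[0.004, -0.271, 0.963], [-0.002, 0.963, 0.271], [-1.0, -0.003, 0.003]]
force: [-0.3, 0.5, -0.2]
opening: 0.248
t 18.5 pos [ 572.6 -109.4  112.6] th 105.7 open 21.6 F [-0.3  0.5 -0.2] tilt 0.23
yaw -0.0 d 2.6 366.5 53.9
```

View pics/v7.png

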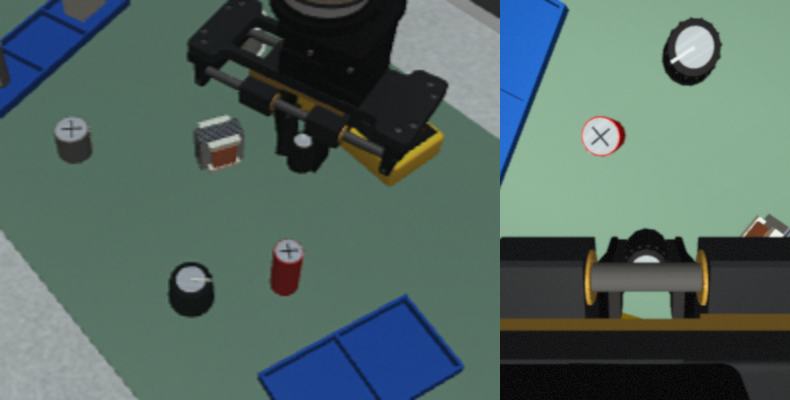

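```bash
python3 -m inch '{"dp":[[0,10,2],[0,25,4],[0,30,4],[0,30,4],[0,30,4],[0,30,4],[0,30,4],[0,30,4],[0,30,4],[0,30,4],[0,30,4],[0,30,4],[0,20,4],[0,11.5,3.9],[0,0,0],[0,0,0],[0,0,0]],"yaw":[0,0,0,0,0,0,0,0,0,0,0,0,0,0,0,0,0]}' 6;  python3 go.py 525 258 30 105.75
```

```text
time_s: 20.02
position: [0.5238, 0.2574, 0.1103]
tcp_rot: [[-0.001, -0.27, 0.963], [-0.001, 0.963, 0.27], [-1.0, -0.0, -0.002]]
force: [0.1, -0.4, -0.6]
opening: 0.245
t 20.02 pos [523.8 257.4 110.3] th 105.7 open 21.3 F [ 0.1 -0.4 -0.6] tilt 0.09
yaw -0.1 d 80.3 0.3 1.3
```

```bash
python3 -m inch '{"dp":[[5,0,1],[20,0,0],[20,0,0],[15,0,0],[10,0,0],[6,0,0],[4,0,0],[1,0,0],[0,0,0],[0,0,0],[0,0,0]],"yaw":[0,0,0,0,0,0,0,0,0,0,0]}' 6;  python3 go.py 525 258 26.5 105.75
```

```text
time_s: 20.93
position: [0.5256, 0.2589, 0.0306]
tcp_rot: [[0.002, -0.271, 0.963], [0.0, 0.963, 0.271], [-1.0, -0.0, 0.002]]
force: [0.8, 0.1, 0.1]
opening: 0.248
t 20.93 pos [525.6 258.9  30.6] th 105.7 open 21.6 F [0.8 0.1 0.1] tilt 0.09
yaw -0.0 d 4.1 -0.7 -0.8
```

```bash
python3 -m inch '{"dp":[[1.5,0,0],[1.5,0,0],[1,0,0],[0,0,0],[0,0,0]],"yaw":[0,0,0,0,0]}' 6;python3 go.py 525 258 26.5 105.75; python3 -c "
from h import *
snap('wrist','w8');snap('scene','s8')
a=load('s8')['color'][:,:,::-1];b=load('w8')['color'][:,:,::-1]
cv2.imwrite('pics/v8.png',np.hstack([cv2.resize(a[90:250,300:500],(500,400)),b[0:400,130:420]]))"
```

```text
time_s: 21.35
position: [0.525, 0.2588, 0.0259]
tcp_rot: [[0.0, -0.271, 0.963], [0.0, 0.963, 0.271], [-1.0, 0.0, 0.0]]
force: [0.9, 0.6, -0.6]
opening: 0.246
t 21.35 pos [525.  258.8  25.9] th 105.7 open 21.4 F [ 0.9  0.6 -0.6] tilt 0.01
yaw -0.0 d -0.6 -0.7 -0.3
```

View pics/v8.png

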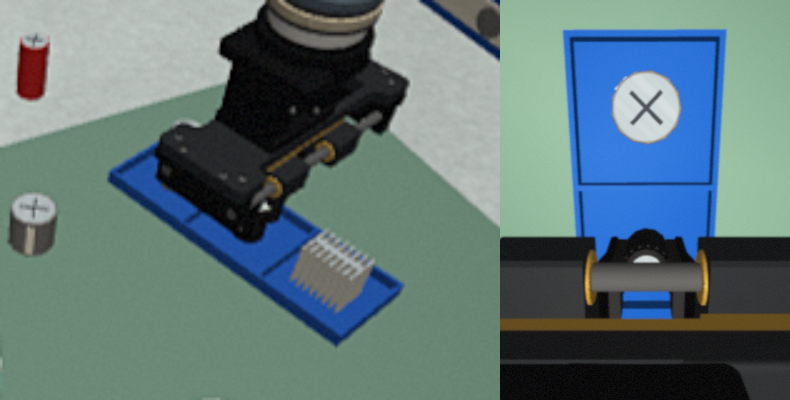

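```bash
python3 -m inch '{"dp":[[0.8,0,0],[0,0,0],[0,0,0]],"yaw":[0,0,0]}' 6;python3 go.py 525 258 26.5 105.75
```

```text
time_s: 21.7
position: [0.5251, 0.2588, 0.0259]
tcp_rot: [[0.0, -0.271, 0.963], [0.0, 0.963, 0.271], [-1.0, 0.0, 0.0]]
force: [-0.7, -0.1, 5.9]
opening: 0.244
t 21.7 pos [525.1 258.8  25.9] th 105.7 open 21.2 F [-0.7 -0.1  5.9] tilt 0.02
yaw -0.0 d -0.6 -0.7 -0.3
```

Contact made; release and rise.

```bash
python3 -m inch '{"dp":[[0,0,0],[0,0,0],[0,0,0],[-5,0,0],[-15,0,0],[-20,0,0],[-25,0,0],[-20,0,0],[-5,0,0],[0,0,0],[0,0,0]],"yaw":[0,0,0,0,0,0,0,0,0,0,0]}' 38;  python3 go.py 570 -3.3 115 70.2; python3 -c "
from h import *
snap('wrist','w9')"
```

```text
time_s: 22.62
position: [0.5246, 0.2586, 0.1147]
tcp_rot: [[-0.0, -0.271, 0.963], [-0.0, 0.963, 0.271], [-1.0, -0.0, -0.001]]
force: [0.4, -0.1, 0.4]
opening: 0.436
t 22.62 pos [524.6 258.6 114.7] th 105.7 open 37.9 F [ 0.4 -0.1  0.4] tilt 0.03
yaw 35.5 d -0.3 -231.0 131.4
```

View pics/w9.png

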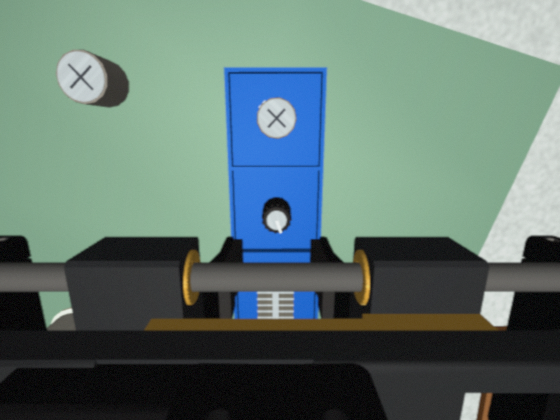

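```bash
python3 -m inch '{"dp":[[0,0,0],[0,0,0],[0,0,0],[0,0,0],[0,0,0],[0,0,0],[0,-10,6],[0,-25,14],[0,-28,16],[0,-28,16],[0,-28,16],[0,-28,16],[0,-28,16],[0,-28,16],[0,-20,10],[0,-8,5.4],[0,0,0],[0,0,0],[0,0,0]],"yaw":[5.92,5.92,5.92,5.92,5.92,5.9,0,0,0,0,0,0,0,0,0,0,0,0,0]}' 58;  python3 go.py 570 -3.3 26 70.2; python3 -c "
from h import *
snap('wrist','w10')"
```

```text
time_s: 24.25
position: [0.5696, -0.0019, 0.1145]
tcp_rot: [[-0.002, 0.337, 0.941], [0.001, 0.941, -0.337], [-1.0, 0.0, -0.002]]
force: [0.3, 0.3, 0.2]
opening: 0.67
t 24.25 pos [569.6  -1.9 114.5] th 70.3 open 58.3 F [0.3 0.3 0.2] tilt 0.11
yaw 0.1 d 88.5 -1.1 0.8
```

View pics/w10.png

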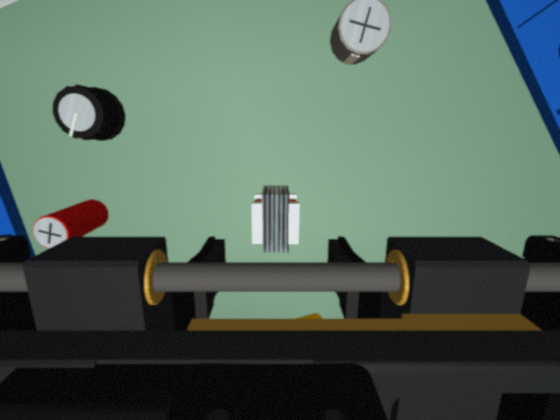

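Transformer is square and centred between the jaws (275,218). Descend and grip.

```bash
python3 -m inch '{"dp":[[10,-1,0.5],[20,0,0],[20,0,0],[18,0,0],[10,0,0],[6,0,0],[3.5,0,0],[1,0,0],[0,0,0],[0,0,0]],"yaw":[0,0,0,0,0,0,0,0,0,0]}' 58;  python3 go.py 570 -3.3 25 70.2; python3 -m inch '{"dp":[[0,0,-1],[0,0,0],[0,0,0],[0,0,0],[0,0,0],[0,0,0],[0,0,0],[0,0,0]],"yaw":[0,0,0,0,0,0,0,0]}' 15;  python3 -m inch '{"dp":[[-3,0,0],[-15,0,0],[-20,0,0],[-25,0,0],[-20,0,0],[-5,0,0],[0,0,0],[0,0,0]],"yaw":[0,0,0,0,0,0,0,0]}' 15; python3 go.py 543.2 -267.1 112 78.9
```

```text
time_s: 25.13
position: [0.5713, -0.0043, 0.0273]
tcp_rot: [[0.002, 0.338, 0.941], [-0.0, 0.941, -0.338], [-1.0, 0.0, 0.002]]
force: [0.8, 0.6, 0.4]
opening: 0.668
t 25.13 pos [571.3  -4.3  27.3] th 70.2 open 58.1 F [0.8 0.6 0.4] tilt 0.09
yaw 0.0 d 2.3 0.5 -1.5
time_s: 25.8
position: [0.5699, -0.0038, 0.0269]
tcp_rot: [[0.001, 0.339, 0.941], [0.0, 0.941, -0.339], [-1.0, 0.0, 0.001]]
force: [0.3, 1.7, 3.1]
opening: 0.41
time_s: 26.47
position: [0.569, -0.0039, 0.1138]
tcp_rot: [[-0.001, 0.338, 0.941], [0.0, 0.941, -0.338], [-1.0, -0.0, -0.001]]
force: [-0.4, 0.2, -2.2]
opening: 0.407
t 26.47 pos [569.   -3.9 113.8] th 70.2 open 35.4 F [-0.4  0.2 -2.2] tilt 0.08
yaw -8.7 d 1.8 -263.3 25.4
```

```bash
python3 -m inch '{"dp":[[0,0,0],[0,0,0],[0,-10,1],[0,-20,2],[0,-28,2.5],[0,-28,2.5],[0,-28,3],[0,-28,3],[0,-28,3],[0,-28,2.5],[0,-28,2.5],[0,-20,2],[0,-12,1],[0,-5.3,0.4],[0,0,0],[0,0,0],[0,0,0],[0,0,0]],"yaw":[-4.4,-4.3,0,0,0,0,0,0,0,0,0,0,0,0,0,0,0,0]}' 15;  python3 go.py 543.2 -267.1 31 78.9; python3 -c "
from h import *
snap('wrist','w11')"
```

```text
time_s: 27.97
position: [0.544, -0.2656, 0.1144]
tcp_rot: [[-0.001, 0.191, 0.982], [0.001, 0.982, -0.191], [-1.0, 0.001, -0.001]]
force: [-0.2, 0.5, -2.3]
opening: 0.406
t 27.97 pos [ 544.  -265.6  114.4] th 79.0 open 35.3 F [-0.2  0.5 -2.3] tilt 0.06
yaw 0.1 d 83.4 -1.6 -0.4
```

View pics/w11.png

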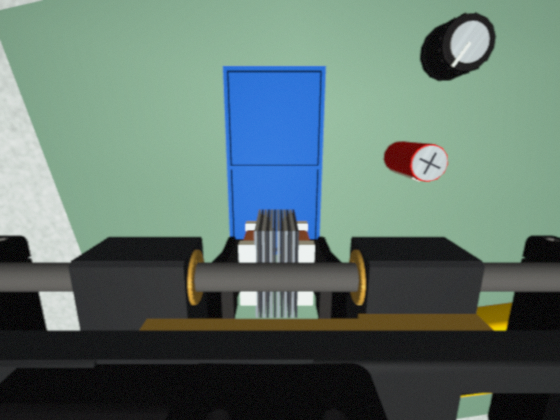

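```bash
python3 -c "
from h import *
c=load('w11');print(ray(c,275.5,165,.014))"; python3 -m inch '{"dp":[[5,-1.5,0],[20,0,0],[20,0,0],[15,0,0],[10,0,0],[7,0,0],[4,0,0],[1,0,0],[0,0,0],[0,0,0],[0,0,0]],"yaw":[0,0,0,0,0,0,0,0,0,0,0]}' 15;  python3 go.py 543.2 -267.1 30 78.9
```

```text
[ 0.50414094 -0.25902279  0.014     ]
time_s: 28.93
position: [0.5442, -0.2691, 0.0334]
tcp_rot: [[0.001, 0.192, 0.981], [-0.001, 0.981, -0.192], [-1.0, -0.001, 0.002]]
force: [-1.0, -0.3, -2.6]
opening: 0.411
t 28.93 pos [ 544.2 -269.1   33.4] th 78.9 open 35.8 F [-1.  -0.3 -2.6] tilt 0.1
yaw 0.0 d 3.4 1.7 -1.4
```

```bash
python3 -m inch '{"dp":[[1.5,1.7,-1.4],[1.5,0,0],[0.8,0,0],[0,0,0],[0,0,0],[0,0,0]],"yaw":[0,0,0,0,0,0]}' 15;python3 go.py 543.2 -267.1 29 78.9
```

```text
time_s: 29.43
position: [0.5426, -0.2665, 0.0299]
tcp_rot: [[0.0, 0.192, 0.981], [-0.0, 0.981, -0.192], [-1.0, 0.0, 0.0]]
force: [-2.1, 1.2, 4.6]
opening: 0.407
t 29.43 pos [ 542.6 -266.5   29.9] th 78.9 open 35.4 F [-2.1  1.2  4.6] tilt 0.01
yaw 0.0 d 0.9 -0.5 0.7
```

Contact. Release, rise, and head for the large knob.

```bash
python3 -m inch '{"dp":[[0,0,0],[0,0,0],[0,0,0],[0,0,0],[-5,0,0],[-15,0,0],[-20,0,0],[-25,0,0],[-20,0,0],[-5,0,0],[0,0,0],[0,0,0]],"yaw":[0,0,0,0,0,0,0,0,0,0,0,0]}' 52;  python3 go.py 445.5 -111 115 78.9; python3 -c "
from h import *
snap('wrist','w12')"
```

```text
time_s: 30.43
position: [0.5423, -0.2665, 0.1185]
tcp_rot: [[-0.0, 0.192, 0.981], [0.0, 0.981, -0.192], [-1.0, 0.0, -0.0]]
force: [0.3, -0.0, -0.8]
opening: 0.601
t 30.43 pos [ 542.3 -266.5  118.5] th 78.9 open 52.3 F [ 0.3 -0.  -0.8] tilt 0.02
yaw 0.0 d 3.5 134.0 -125.0
```

View pics/w12.png

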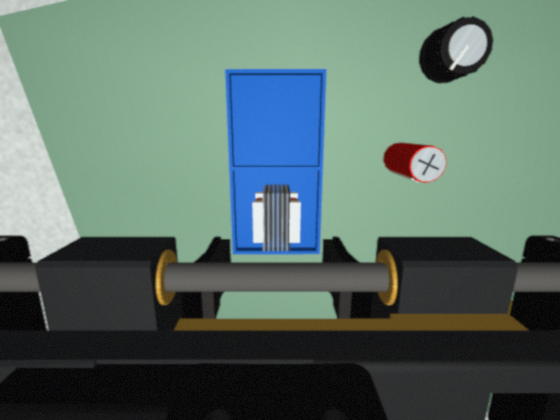

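```bash
python3 -m inch '{"dp":[[0,8,-8],[0,18,-17],[0,22,-20],[0,22,-20],[0,22,-20],[0,20,-19],[0,14,-13],[0,8,-8],[0,0,0],[0,0,0],[0,0,0]],"yaw":[0,0,0,0,0,0,0,0,0,0,0]}' 62;  python3 go.py 445.5 -111 24 78.9; python3 -c "
from h import *
snap('wrist','w13')"
```

```text
time_s: 31.4
position: [0.4472, -0.1125, 0.1186]
tcp_rot: [[0.002, 0.193, 0.981], [-0.001, 0.981, -0.193], [-1.0, -0.001, 0.002]]
force: [0.4, 0.3, 0.3]
opening: 0.715
t 31.4 pos [ 447.2 -112.5  118.6] th 78.9 open 62.2 F [0.4 0.3 0.3] tilt 0.12
yaw -0.0 d 94.6 1.1 -2.0
```

View pics/w13.png

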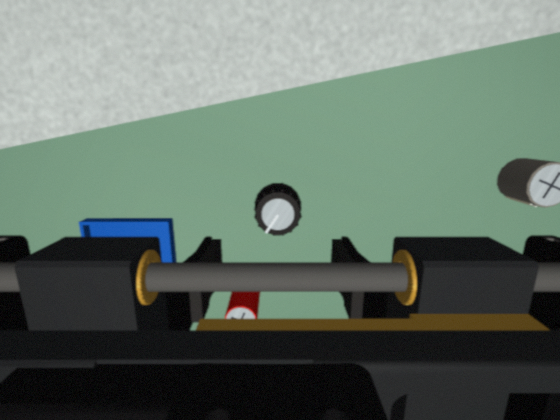

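```bash
python3 -c "
from h import *
c=load('w13');print(ray(c,278,213,.032))"; python3 -m inch '{"dp":[[10,1,-2],[20,0,0],[20,0,0],[20,0,0],[12,0,0],[6,0,0],[4,0,0],[2,0,0],[0,0,0],[0,0,0]],"yaw":[0,0,0,0,0,0,0,0,0,0]}' 62;  python3 go.py 445.5 -111 23.5 78.9
```

```text
[ 0.44434943 -0.11119763  0.032     ]
time_s: 32.28
position: [0.4445, -0.1102, 0.0252]
tcp_rot: [[0.001, 0.192, 0.981], [-0.001, 0.981, -0.192], [-1.0, -0.0, 0.001]]
force: [0.3, -0.9, 0.8]
opening: 0.713
t 32.28 pos [ 444.5 -110.2   25.2] th 78.9 open 62.0 F [ 0.3 -0.9  0.8] tilt 0.08
yaw 0.0 d 1.7 -0.6 1.2
```

```bash
python3 -m inch '{"dp":[[1.5,-0.8,0.5],[1,0,0],[0,0,0]],"yaw":[0,0,0]}' 62;  python3 -m inch '{"dp":[[0,0,0],[0,0,0],[0,0,0],[0,0,0],[0,0,0],[0,0,0],[-3,0,0],[-12,0,0],[-20,0,0],[-25,0,0],[-20,0,0],[-10,0,0],[0,0,0],[0,0,0]],"yaw":[0,0,0,0,0,0,0,0,0,0,0,0,0,0]}' 20;  python3 go.py 468.8 -252.5 112 78.9;  python3 -c "
from h import *
snap('wrist','w14')"
```

```text
time_s: 32.53
position: [0.4446, -0.1109, 0.0225]
tcp_rot: [[0.001, 0.192, 0.981], [-0.0, 0.981, -0.192], [-1.0, -0.0, 0.001]]
force: [-0.3, 0.3, -0.7]
opening: 0.712
time_s: 33.7
position: [0.4445, -0.1108, 0.1127]
tcp_rot: [[0.001, 0.192, 0.981], [-0.001, 0.981, -0.192], [-1.0, -0.0, 0.001]]
force: [-1.4, -0.1, -0.3]
opening: 0.43
t 33.7 pos [ 444.5 -110.8  112.7] th 78.9 open 37.4 F [-1.4 -0.1 -0.3] tilt 0.09
yaw 0.0 d 0.7 -134.4 51.1
```

View pics/w14.png

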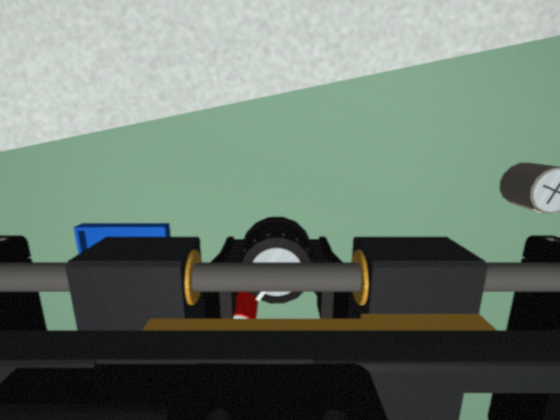

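Knob held at 37.4 mm. Move over the free pocket.

```bash
python3 -m inch '{"dp":[[0,-10,4],[0,-20,8],[0,-25,9.5],[0,-25,9.5],[0,-22,9],[0,-18,6],[0,-10,3],[0,-4.5,2],[0,0,0],[0,0,0],[0,0,0]],"yaw":[0,0,0,0,0,0,0,0,0,0,0]}' 20;  python3 -m inch '{"dp":[[5,0,0],[18,0,0],[20,0,0],[18,0,0],[10,0,0],[6,0,0],[3,0,0],[0,0,0],[0,0,0],[0,0,0]],"yaw":[0,0,0,0,0,0,0,0,0,0]}' 20; python3 go.py 468.8 -252.5 25 78.9
```

```text
time_s: 34.67
position: [0.4678, -0.251, 0.1119]
tcp_rot: [[-0.002, 0.191, 0.982], [0.002, 0.982, -0.191], [-1.0, 0.001, -0.002]]
force: [0.0, -0.9, -0.3]
opening: 0.429
time_s: 35.5
position: [0.469, -0.2529, 0.033]
tcp_rot: [[0.001, 0.192, 0.981], [-0.001, 0.981, -0.192], [-1.0, -0.001, 0.002]]
force: [-0.4, 0.7, 0.0]
opening: 0.427
t 35.5 pos [ 469.  -252.9   33. ] th 78.9 open 37.1 F [-0.4  0.7  0. ] tilt 0.1
yaw 0.0 d 8.0 0.3 -0.3
```

```bash
python3 -m inch '{"dp":[[2,0,0],[2,0,0],[1.5,0,0],[1,0,0],[0,0,0],[0,0,0],[0,0,0]],"yaw":[0,0,0,0,0,0,0]}' 20; python3 go.py 468.8 -252.5 25 78.9
```

```text
time_s: 36.08
position: [0.4685, -0.2525, 0.0257]
tcp_rot: [[-0.0, 0.192, 0.981], [0.0, 0.981, -0.192], [-1.0, 0.0, -0.0]]
force: [-0.7, 0.5, -0.4]
opening: 0.427
t 36.08 pos [ 468.5 -252.5   25.7] th 78.9 open 37.2 F [-0.7  0.5 -0.4] tilt 0.0
yaw 0.0 d 0.7 0.1 0.3
```

```bash
python3 -m inch '{"dp":[[0.7,0,0],[0.5,0,0],[0,0,0],[0,0,0]],"yaw":[0,0,0,0]}' 20; python3 go.py 468.8 -252.5 25 78.9
```

```text
time_s: 36.42
position: [0.4686, -0.2526, 0.0253]
tcp_rot: [[0.0, 0.192, 0.981], [-0.0, 0.981, -0.192], [-1.0, -0.0, 0.0]]
force: [-1.3, 0.8, 4.9]
opening: 0.432
t 36.42 pos [ 468.6 -252.6   25.3] th 78.9 open 37.6 F [-1.3  0.8  4.9] tilt 0.03
yaw 0.0 d 0.3 0.1 0.2
```

```bash
python3 -m inch '{"dp":[[0,0,0],[0,0,0],[0,0,0],[0,0,0],[-5,0,0],[-15,0,0],[-20,0,0],[-30,0,0],[-35,0,0],[-35,0,0],[-20,0,0],[-8,0,0],[0,0,0],[0,0,0]],"yaw":[0,0,0,0,0,0,0,0,0,0,0,0,0,0]}' 54;  python3 -c "
from h import *
snap('scene','s15');snap('wrist','w15');snap('side','d15')
a=load('s15')['color'][:,:,::-1];b=load('w15')['color'][:300,:,::-1]; d=load('d15')['color'][:,:,::-1]
cv2.imwrite('pics/v15.png',np.hstack([b,]));cv2.imwrite('pics/v15b.png',a);cv2.imwrite('pics/v15c.png',d)"
```

```text
time_s: 37.58
position: [0.468, -0.2521, 0.1921]
tcp_rot: [[-0.001, 0.192, 0.981], [0.001, 0.981, -0.192], [-1.0, 0.0, -0.001]]
force: [-0.6, -0.5, -1.1]
opening: 0.62
```

View pics/v15.png

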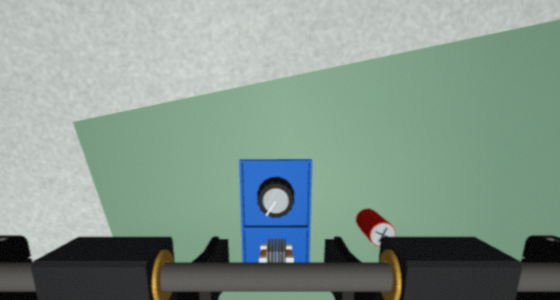

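View pics/v15b.png

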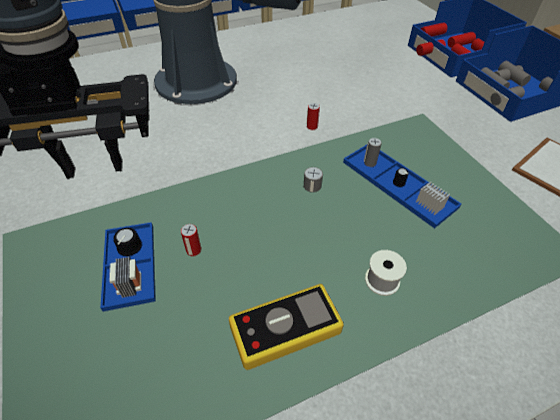

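View pics/v15c.png

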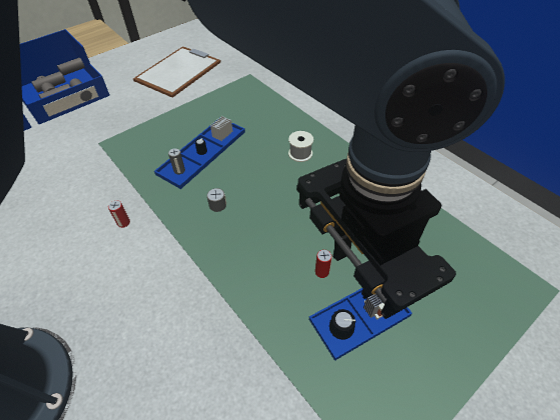

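```bash
python3 - <<'E'
from h import *
a=load('scene0');b=load('s15')
for n,(x,y,w,h) in dict(squat=(295,160,35,36),reel=(360,245,52,52),meter=(224,280,124,90)).items():
    d=cv2.absdiff(a['color'][y:y+h,x:x+w],b['color'][y:y+h,x:x+w]); print(n,'mean diff',d.mean().round(2),'max',d.max())
w=load('w15');print('kl',ray(w,276,199,.035).round(4))
c5,c9=load('w5'),load('w9');print('ct',ray(c9,276,118,.060).round(4),'ks',ray(c9,276,220,.035).round(4),'hs',ray(load('w3'),276.5,219,.041).round(4),'tr',ray(load('w12'),276,222,.045).round(4))
for n,o,t,ps in(('two',(506.4,-259.9),-11.1,[(444,0)]),):pass
def inT(p,o,t):
    t=np.radians(t);R=np.array([[np.cos(t),np.sin(t)],[-np.sin(t),np.cos(t)]]);return (R@(np.array(p[:2])*1e3-o)).round(1)
print(inT(ray(w,276,199,.035),(506,-260),-11.1),inT(ray(load('w12'),276,222,.045),(506,-260),-11.1))
for q in(ray(c9,276,118,.06),ray(c9,276,220,.035),ray(load('w3'),276.5,219,.041)):print(inT(q,(525,258),15.75))
bot.hand_in()
E
```

```text
squat mean diff 4.3 max 12
reel mean diff 5.24 max 13
meter mean diff 4.26 max 18
kl [ 0.468  -0.2525  0.035 ]
ct [0.4516 0.2372 0.06  ] ks [0.5251 0.2578 0.035 ] hs [0.5963 0.2774 0.041 ] tr [ 0.5425 -0.2674  0.045 ]
[-38.7   0.1] [37.2 -0.2]
[-76.3  -0.1]
[ 0.  -0.2]
[73.9 -0.7]
the job is handed in; nothing more can be done
```

All five parts are in their pockets, and I handed the job in at about 38 s of the 96 s allowed.

- **Two-pocket tray:** it holds the large knob and the transformer.
- **Three-pocket tray:** it holds the tall grey capacitor, the small knob and the heat sink.

**Last checks:**
- **Position:** the wrist camera put every part within about 1.5 mm of its pocket centre. The limit is 26 mm.
- **Upright and seated:** the final scene and side pictures show all five standing upright. I felt the floor under four of them just before letting go. The heat sink was released at the expected height with no contact force, and it looks flat in the pictures.
- **Parts to leave alone:** the squat capacitor, reel and meter look the same in the scene picture before and after, with only image noise between the two.
- **Gripper:** it finished open, with the TCP at 0.19 m, touching nothing.

None of these checks failed or disagreed; the two fixed cameras and the wrist camera agreed to within about 4 mm throughout.

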